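Cap the tin at the capping station

ROBOT

A 6-joint arm with a two-finger parallel gripper is mounted at the origin on the work surface. World frame = base frame: x ahead of the robot, y to its left, z up, the work surface at z = 0. Lengths are in mm, angles in rad, forces in N, time in s.
With the tool pointing down it reaches from about 350 to 875 mm from the base axis. Payload 4.2 kg.
Tool frame: the origin (TCP) lies on the centre line of the jaws, within the pads' length; the fingertips stand 14 mm ahead of it and the grasp point (between the pads) lies 5 mm behind it (tcp_to_tips is the distance from the TCP to the fingertips, in mm); z points along the fingers, y is the direction in which the jaws open and shut (so a half turn about z gives the same grasp; the last joint's range is limited). The gripper opens to 85 mm and grips with 20 to 120 N. Pads are 22 mm wide; open, the fingers measure 114 mm over their backs; the gripper's body (76 mm by 85 mm) begins 54 mm behind the grasp point. The pads swing forward as they close: fully open they stand 13 mm farther back than shut.
Start: joints at [-0.953, 0.385, 0.008, 0, -1.194, -0.259], TCP at [219.484, -585.172, 245.312] pointing down, gripper open.
Joint ranges: [-3.14, 3.14], [-1.21, 2.06], [-1.07, 1.41], [-3.16, 2.05], [-2.99, -0.16], [-3.1, 3.1]. Speed limits (rad/s): [2.79, 2.79, 3.14, 3.14, 3.14, 3.14].

INTERFACE

Orientations are given as a unit quaternion [x, y, z, w].
In Python, from bench import read_state, get_image, job_done, tcp_to_tips gives the robot as it stands. The module is installed in compiled form; this text tells all that it offers.
- The arm moves only by the tool play_rows, never from a script. Its argument "targets" is a list of rows, each an object of numbers: "gripper": the gripper's target within -1 to 1 (shut at 1, half-way at 0, fully open at -1); "tx", "ty", "tz": the shift along the tool's x, y, z scaled (see below); "spin": the turn about the tool's z scaled (see below). A call has 1 to 12 rows; each row is the pose to reach, as a shift and turn from the pose commanded when the call began, along the tool's axes at that moment; what a row does not reach only later rows make up. The controller multiplies each number of a shift by 0.25 m and each number of a turn by pi/4 rad. A row lasts 1/8 s, in which the tool goes at most 62.5 mm and 10.7 degrees, less where a joint would pass 70% of its speed; a pose out of reach is approached as far as the arm can. A call with a number of a shift or a turn outside -1 to 1 is refused whole. A call with a gripper value outside its range is refused whole. The fingers move at their own pace and stop on an object; the grip force is fixed at half the most. Time passes only in rows, so rows that repeat a pose let the fingers close. It gives the time, the measured TCP pose, the force and the opening at its end, in the units of the state.
- read_state(): the state, without advancing time (a new reading comes with each control period).
- get_image(name): name is "scene" or "top"; returns a dict with "frame" (384x512x3 uint8, red, green, blue), "depth" (384x512 float32, mm along the optical axis (not along the pixel's ray), 0 where there is no reading), "mtx" (3x3 intrinsics, pixels), "world_to_cam" (4x4, takes a point from world to camera coordinates). Camera axes: x right, y up, looking along -z (the intrinsics and any distortion apply to the point x, -y, -z); pixel columns grow to the right and rows downward; lengths in mm; the calibration is good to about 2 mm. A picture is of the moment at which its call begins.
- job_done(): hands the job in, once; it reports no verdict.
The state is a dict: "clock": time; "joints": joint angles; "joint_vel": joint speeds; "joint_efforts": joint torques, N m; "position": TCP position; "ee_rot": TCP orientation; "contact_force": force on the tool from outside, world axes, zero at the start; "wrist_torque": the same for the moment, N m; "gripper_width": finger opening in mm.
Only numpy, scipy, OpenCV 4.12 (cv2) and the standard library are available. Lean on these libraries where they do the work, as an engineer would, in place of code of your own. Each camera call takes 0.05 s, during which the arm holds its last target.

TASK

Push the blue carrier along its rail by the orange lug until it clicks into the capping station, where the axis of the aluminium tin stands in line with the two green pegs, then fetch the red snap cap from the turntable and press it, open side down, onto the stud on the tin until it clicks. Keep pressing straight down after the click so that the green sprung seal under the cap stays squeezed, and finish like that, with the gripper still pressing on the cap. Leave the carrier in its station and do not disturb the other things on the table.

Things in the scene. Friction and masses are not known exactly. Their poses are not given: they have to be found in the camera images.
- rail: Fixed aluminium base plate of the slide rail, 130 x 360 x 12 mm, long side along its own y; origin at the centre of its underside, z up. The carrier slides towards its +y. Dark end stops at both ends.
- station (a point): Capping station mark on the rail's centre line, at the plate's top (12 mm up); a green line and a green peg on each edge show it. Home: tin axis over it, carrier 0.100. A sprung ball on the carrier crosses a low ridge from 12 mm before it (5 to 9 N; sliding takes under 2 N), then draws the carrier home from within 4 mm and keeps it. The rail runs on 60 mm further: do not push to the end.
- carrier (a joint): Carrier slid along the rail's +y, m: 0 at the near stop, 0.100 at the capping station, 0.160 at the far stop; stays where left. Blue sled 84 mm wide (rail x), 140 mm long, 16 to 30 mm above the table, from 90 mm behind to 50 mm ahead of the tin's axis; carries the fixed aluminium tin, 70 mm diameter, top 80 mm above the table.
- lug_top (a point): Middle of the top edge of the orange push lug on the carrier, 80 mm above the table: upright plate 40 mm wide (rail x), 8 mm thick (rail y), 50 mm tall, 84 mm behind (rail -y) the tin's axis, 45 mm free between it and the tin. Push on its rear (-y) face or pinch it from above. Axes as rail.
- stud_tip (a point): Tip of the steel stud on the middle of the tin's top, 104 mm above the table: 14 mm thick, 24 mm tall, the last 6 mm tapering to 6 mm. Four small sprung brass balls stick out of its sides to a radius of 10.5 mm, their centres 10.5 mm below the tip. Moves with the carrier; axes as rail.
- seat (a point): Point on the stud's axis at the resting height of the top of the green seal ring (33 mm diameter), 6 mm above the tin's top and 18 mm below the stud's tip. The clicked-on cap's underside comes to this height; pressed further it goes up to 4 mm lower. Moves with the carrier; axes as rail.
- seal (a joint): How far the green sprung seal ring is squeezed down, m: 0 free, 0.004 fully. Its spring pushes back with 2 N at 0 and 2.5 N more for each mm (7 N at 2 mm, 12 N at 4 mm, then a hard stop).
- cap: Red snap cap, 34 mm diameter, 30 mm tall, 30 g, open side down; origin at the centre of its underside, z up. Grip its upper 20 mm. Mouth 17 mm wide, lip 3 mm deep, wider bore above, 26 mm deep in all. Over the stud the lip meets the balls with the underside 11 mm above seat; the push peaks at 7 to 13 N near 9 mm, fades at 7 mm, then the balls snap it down (the click) to 1 mm or less.
- turntable: Fixed wooden turntable (locked, it does not turn), 260 mm diameter, top 30 mm above the table; origin at the centre of its underside. The cap and the grey jar stand on it about 120 mm apart.
- jar: Grey ceramic jar with a lid, 76 mm diameter, 92 mm tall, loose on the turntable; leave alone. Origin at the centre of its underside.
- stapler: Yellow stapler, 140 x 34 x 55 mm, loose on the table; leave alone. Origin at the centre of its underside, long axis x.
- tape: Roll of clear tape lying flat, 90 mm diameter, 48 mm high, loose; leave alone. Origin at the centre of its underside.
- spare_tin: Spare closed aluminium tin with a bare stud, 70 mm diameter, 68 mm high, loose on the table; not to be capped, leave alone. Origin at the centre of its underside.
Mind the look-alikes: they are no part of the job. Of the things shaped like the cap, the red one is meant.

How it is judged (in metres and radians):
On the way, in this order (a step that is already met when the one before it is completed fails the run):
1. the carrier rests in the capping station (value of joint carrier between 0.097 and 0.103 m and velocity of joint carrier between -0.01 and 0.01 m/s), for 0.2 s.
2. the cap has clicked home over the stud, with the carrier in its station (z of cap in the frame of seat between -0.006 and 0.002 m and horizontal distance between cap and seat below 0.004 m and angle between cap's own z axis and vertical below 0.12 rad and value of joint carrier between 0.097 and 0.103 m), for 0.2 s.
At the end, for the whole second after the job is handed in: The cap is snapped over the stud (underside less than 2 mm above the seat, within 4 mm of the axis, upright to 0.12 rad), the carrier is within 3 mm of its station, and the fingers still press the cap down so that the seal stays squeezed by more than 1 mm (about 4.5 N), at rest (all of step 2 and value of joint seal above 0.001 m and contact force between the fingers and cap above 3 N and linear speed of cap below 0.02 m/s); the arm keeps its last pose, push and grip.
It fails at once if a bystander was pushed aside or tipped over (distance of any of jar, stapler, tape, spare_tin from where it was at the start of the episode above 0.03 m or angle between any of jar, spare_tin's own z axis and vertical above 0.5 rad).
It also fails if it takes over 64 s, if anything falls off the work surface, if the arm or the gripper's body presses on something with over 40 N, if the wrist force passes 120 N, or if a joint passes its speed limit or range.

## Working session

There is one attempt and no reset: what is moved stays moved. The work goes in short steps, Python scripts to look and compute and a tool call to move; the robot and the scene stay as the last step left them, time stands still between calls to the robot, and variables do not carry over. Pictures are saved under pics/ and viewed, and the job is handed in when it is done.

Besides the shell and the picture viewer there is one more tool, called after ">>>" by a JSON object that holds its "api" and its "payload". play_rows: Moves the arm, as the interface text tells. Its arguments: {"type":"object","properties":{"targets":{"type":"array","items":{"type":"object","properties":{"gripper":{"type":"number"},"tx":{"type":"number","minimum":-1,"maximum":1},"ty":{"type":"number","minimum":-1,"maximum":1},"tz":{"type":"number","minimum":-1,"maximum":1},"spin":{"type":"number","minimum":-1,"maximum":1}}}}},"required":["targets"]}

```bash
mkdir -p pics
cat > h.py <<'E'
import numpy as np, cv2
from bench import *
def snap(n,fn):
    g=get_image(n); np.savez(fn+'.npz',**g); cv2.imwrite('pics/'+fn+'.png',g['frame'][:,:,::-1]); return g
def world(g,mask=None):
    d=np.asarray(g['depth']);K=np.asarray(g['mtx']);T=np.linalg.inv(np.asarray(g['world_to_cam']))
    v,u=np.mgrid[:d.shape[0],:d.shape[1]]
    x=(u-K[0,2])/K[0,0]*d;y=(v-K[1,2])/K[1,1]*d
    P=np.stack([x,-y,-d,np.ones_like(d)],-1)@T.T
    return P[...,:3]
E
python3 - <<'E'
from h import *
s=read_state(); print(s, tcp_to_tips)
for n in('top','scene'):
    g=snap(n,n+'0'); print(n,g['mtx'],np.round(g['world_to_cam'],3).tolist(),[k for k in g])
E
```

```text
{'clock': 0.0, 'joints': array([-9.53433225e-01,  3.85587908e-01,  6.61491679e-03, -4.94126569e-04,
       -1.19397701e+00, -2.58620204e-01]), 'joint_vel': array([ 0.00038697,  0.00106511, -0.00067909, -0.00024219, -0.00182802,
        0.00010949]), 'joint_efforts': array([ 3.38466734e-04, -3.92292130e+01,  1.88398433e+01,  4.18592915e+00,
       -4.55364003e-03, -1.63110858e-06]), 'position': array([ 219.27369091, -584.68592942,  244.19906569]), 'ee_rot': array([-1.78321338e-01,  9.83971691e-01,  1.07257978e-03, -2.48754051e-04]), 'contact_force': array([-0.42827588,  0.4811621 ,  0.67495541]), 'wrist_torque': array([-0.0007799, -0.0882894, -0.0535939]), 'gripper_width': 85.64891688141162} 14.0
top [[358.82714953   0.         262.07537581]
 [  0.         358.82714953 197.82710112]
 [  0.           0.           1.        ]] [[-0.042, -0.999, -0.005, -47.619], [0.977, -0.043, 0.209, -585.315], [-0.209, 0.004, 0.978, -966.494], [0.0, 0.0, 0.0, 1.0]] ['frame', 'depth', 'mtx', 'world_to_cam']
scene [[446.05878351   0.         258.45334006]
 [  0.         446.05878351 190.55738198]
 [  0.           0.           1.        ]] [[-0.743, 0.669, 0.012, 480.189], [-0.524, -0.593, 0.612, 195.995], [0.417, 0.448, 0.791, -1208.325], [0.0, 0.0, 0.0, 1.0]] ['frame', 'depth', 'mtx', 'world_to_cam']
```

View pics/top0.png

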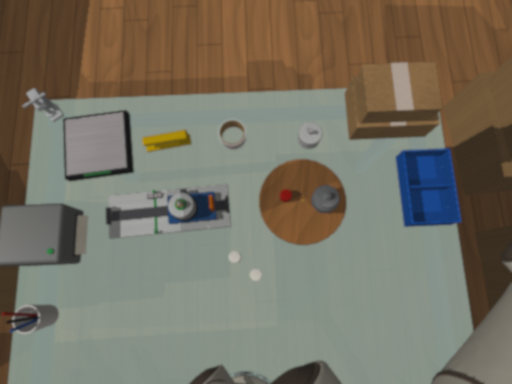

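View pics/scene0.png

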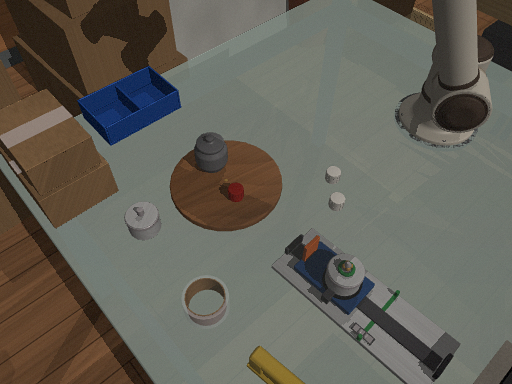

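The top view shows the red cap at (286,196) on the turntable with the grey jar beside it at (326,198). Two white caps stand at (234,257) and (255,275). The carrier is at about (190,206), with the orange lug at (211,203) on the robot-right end, and it slides towards image left (+y). The spare tin is at (310,133). The red cap is the only red one, so it is the one meant. Next I measure and take an enlarged crop.

Run:
```python
from h import *
T={}
for n in('top','scene'):
    g=dict(np.load(n+'0.npz')); P=world(g); f=g['frame']; hsv=cv2.cvtColor(f,cv2.COLOR_RGB2HSV)
    H,S,V=[hsv[...,i].astype(int) for i in range(3)]
    ok=g['depth']>0
    def rep(name,m):
        m=m&ok
        nn,lab,st,c=cv2.connectedComponentsWithStats(m.astype(np.uint8))
        for i in range(1,nn):
            if st[i,4]>=12:
                q=P[lab==i]; print(n,name,st[i,4],'px',np.round(c[i]),'med',np.round(np.median(q,0),1),'min',np.round(np.percentile(q,3,axis=0)),'max',np.round(np.percentile(q,97,axis=0)))
    Z=P[...,2]
    rep('red',((H<6)|(H>174))&(S>150)&(V>60)&(Z>20))
    rep('orange',(H>=6)&(H<16)&(S>150)&(Z>20)&(Z<95))
    rep('green',(H>45)&(H<80)&(S>110))
    rep('yellow',(H>=20)&(H<32)&(S>150))
    zp=P[230:250,300:400] if n=='top' else P[100:150,200:300]
    print('table z',np.median(zp[...,2]))
g=dict(np.load('top0.npz'))['frame'];a=cv2.resize(g[150:260,90:365],None,fx=2.9,fy=2.9,interpolation=cv2.INTER_CUBIC);cv2.imwrite('pics/c1.png',a[:,:,::-1])
g=dict(np.load('scene0.npz'))['frame'];a=cv2.resize(g[140:384,220:480],None,fx=2.4,fy=2.4,interpolation=cv2.INTER_CUBIC);cv2.imwrite('pics/c2.png',a[:,:,::-1])
```

```text
top red 110 px [285. 195.] med [ 588.  -139.5   61.3] min [ 575. -155.   47.] max [ 603. -125.   66.]
top red 23 px [  7. 313.] med [300.9 567.2 146.8] min [298. 564. 132.] max [305. 573. 156.]
top orange 3830 px [298. 204.] med [ 553.3 -177.7   31.4] min [ 466. -283.   28.] max [683. -87.  35.]
top orange 59 px [211. 203.] med [573.   70.9  79.9] min [556.  67.  30.] max [591.  84.  84.]
top green 62 px [ 97. 174.] med [684.6 420.8  32.7] min [680. 383.  26.] max [691. 455.  37.]
top green 20 px [ 50. 251.] med [451.7 486.6 125.4] min [446. 481. 121.] max [457. 492. 128.]
top yellow 599 px [166. 140.] med [778.1 211.8  53.4] min [764. 148.   9.] max [795. 272.  59.]
table z 1.9013759499990783
scene red 247 px [236. 192.] med [ 593.9 -132.1   58.3] min [ 577. -152.   33.] max [ 608. -122.   62.]
scene orange 18 px [174. 170.] med [ 648.3 -291.8   30. ] min [ 636. -302.   28.] max [ 664. -283.   32.]
scene orange 176 px [311. 247.] med [576.4  77.6  69.9] min [557.  72.  38.] max [594.  79.  81.]
scene green 70 px [347. 272.] med [578.2 166.9  85.4] min [560. 148.  83.] max [584. 173.  88.]
scene green 85 px [391. 300.] med [521.5 245.8  13. ] min [502. 242.  10.] max [545. 249.  26.]
scene green 44 px [369. 326.] med [591.9 250.3  12.7] min [581. 247.  10.] max [604. 253.  15.]
scene green 20 px [360. 337.] med [626.2 253.1  25. ] min [622. 249.  14.] max [629. 256.  28.]
scene yellow 992 px [271. 368.] med [790.2 189.5  54. ] min [772. 153.   8.] max [806. 234.  57.]
table z 0.18547296791717827
```

View pics/c1.png

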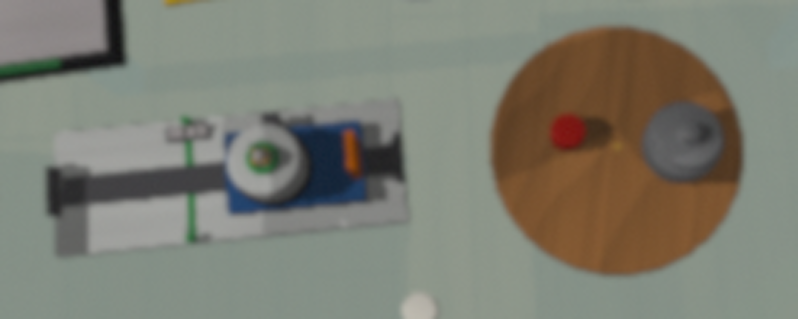

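View pics/c2.png

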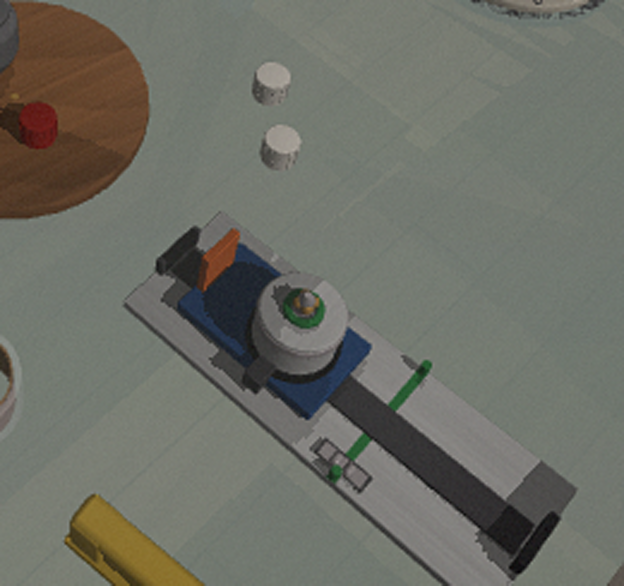

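Run:
```python
from h import *
from scipy.optimize import least_squares
def circ(q):
    r=least_squares(lambda p:np.hypot(q[:,0]-p[0],q[:,1]-p[1])-p[2],[*q.mean(0),20],loss='soft_l1').x; return np.round(r,1)
for n in('top','scene'):
    g=dict(np.load(n+'0.npz')); P=world(g); X,Y,Z=P[...,0],P[...,1],P[...,2]; ok=g['depth']>0
    hsv=cv2.cvtColor(g['frame'],cv2.COLOR_RGB2HSV);H,S,V=[hsv[...,i].astype(int) for i in range(3)]
    box=ok&(X>480)&(X<680)&(Y>10)&(Y<450)
    m=box&(Z>7)&(Z<40); q=P[m][:,:2].astype(np.float32)
    print(n,'plate',m.sum(),cv2.minAreaRect(q))
    # robust: largest comp
    nn,lab,st,c=cv2.connectedComponentsWithStats((box&(Z>7)&(Z<110)).astype(np.uint8)); i=1+np.argmax(st[1:,4]); q=P[lab==i][:,:2].astype(np.float32); print(' comp',cv2.minAreaRect(q))
    m=ok&(H>100)&(H<125)&(S>120)&box; q=P[m&(Z>24)&(Z<36)]; print(' blue',len(q),np.median(q[:,2]),cv2.minAreaRect(q[:,:2].astype(np.float32)))
    m=box&(Z>74)&(Z<86)&(Y>105); 
    q=P[m]; hull=cv2.convexHull(q[:,:2].astype(np.float32))[:,0]; print(' tin top',m.sum(),np.median(q[:,2]),cv2.minEnclosingCircle(hull),circ(hull))
    m=box&(Z>92)&(Z<112); q=P[m]; print(' stud',m.sum(),np.median(q,0),q.max(0))
    for nm,bx in(('cap',(550,640,-180,-100,54,70)),('jar',(520,660,-300,-200,40,100))):
        m=ok&(X>bx[0])&(X<bx[1])&(Y>bx[2])&(Y<bx[3])&(Z>bx[4])&(Z<bx[5]); q=P[m]
        print(' ',nm,m.sum(),np.median(q,0),cv2.minEnclosingCircle(q[:,:2].astype(np.float32)))
    m=ok&(Z>24)&(Z<36)&(X>440)&(X<720)&(Y<-50)&(Y>-340);q=P[m];print(' tt',cv2.minEnclosingCircle(q[:,:2].astype(np.float32)),np.median(q[:,2]))
```

```text
top plate 4557 ((589.1829833984375, 232.35194396972656), (196.51553344726562, 427.81488037109375), 2.030675172805786)
 comp ((567.9338989257812, 206.0872802734375), (131.02484130859375, 360.54327392578125), 3.2964627742767334)
 blue 425 31.625116084614774 ((569.8468017578125, 137.2939453125), (80.00171661376953, 137.16026306152344), 4.529398441314697)
 tin top 421 81.29157904188276 ((570.6939086914062, 155.66798400878906), 36.28349304199219) [570.7 155.6  36. ]
 stud 36 [568.97966367 154.45160904 101.02696139] [582.84101403 162.32411042 106.99915049]
  cap 112 [ 590.39397222 -141.35094779   61.52385275] ((590.8952026367188, -141.770263671875), 17.6621150970459)
  jar 205 [ 548.52958275 -231.24470016   88.5996809 ] ((570.967529296875, -251.33871459960938), 38.12432098388672)
 tt ((577.6259155273438, -192.4890594482422), 129.59759521484375) 31.372362065947073
scene plate 10245 ((566.6066284179688, 208.15054321289062), (132.43685913085938, 360.6778259277344), 3.5583832263946533)
 comp ((566.6066284179688, 208.15054321289062), (132.43685913085938, 360.6778259277344), 3.5583832263946533)
 blue 579 29.774073152462847 ((571.15234375, 138.67947387695312), (82.36052703857422, 138.96592712402344), 3.7147531509399414)
 tin top 912 79.72566913268838 ((569.0408935546875, 158.4152374267578), 36.67601013183594) [569.8 158.3  35.7]
 stud 77 [572.63331692 159.93304408  98.80648433] [578.38443258 167.2607679  106.54298893]
  cap 163 [ 592.2712452  -137.24872956   59.72875463] ((592.0205078125, -138.19662475585938), 17.508258819580078)
  jar 599 [ 591.01617712 -222.19500053   79.60566568] ((573.2108154296875, -246.14431762695312), 37.84451675415039)
 tt ((577.1556396484375, -190.007080078125), 131.18026733398438) 29.77099735671817
```

```bash
cat >> h.py <<'E'
from scipy.spatial.transform import Rotation as R
def plan(target=None,yaw_y=None,state=None):
    """shift numbers to world target (measured frame); yaw_y: desired world heading (deg) of tool y"""
    s=state or read_state(); M=R.from_quat(s['ee_rot']).as_matrix()
    h=np.degrees(np.arctan2(M[1,1],M[0,1]))
    print('pos',np.round(s['position'],1),'heading y',round(h,1),'F',np.round(s['contact_force'],1),'w',round(s['gripper_width'],1),'t',s['clock'])
    if target is not None:
        d=M.T@(np.array(target)-s['position']); print(' t=',np.round(d/250,4),'mm',np.round(d,1), 'rows',np.linalg.norm(d)/62.5)
    if yaw_y is not None:
        d=(yaw_y-h+90)%180-90; print(' spin',round(-d/45,4))
E
python3 - <<'E'
from h import *
for n in('top','scene'):
    g=dict(np.load(n+'0.npz')); P=world(g); X,Y,Z=P[...,0],P[...,1],P[...,2]; ok=g['depth']>0
    for y in range(15,130,5):
        m=ok&(X>555)&(X<590)&(abs(Y-y)<2.5)
        if m.sum(): print(n,y,m.sum(),np.round(np.percentile(Z[m],[10,50,95])))
plan([574,76,245],93.5)
E
```

```text
top 15 23 [0. 2. 7.]
top 20 24 [0. 2. 5.]
top 25 23 [-0.  6. 33.]
top 30 23 [29. 33. 36.]
top 35 12 [14. 26. 36.]
top 40 22 [13. 16. 20.]
top 45 18 [15. 17. 19.]
top 50 16 [14. 17. 19.]
top 55 24 [13. 15. 19.]
top 60 19 [15. 17. 18.]
top 65 39 [15. 31. 69.]
top 70 40 [38. 80. 84.]
top 75 17 [60. 80. 84.]
top 80 5 [27. 29. 32.]
top 85 22 [29. 31. 35.]
top 90 12 [28. 31. 36.]
top 95 24 [28. 32. 34.]
top 100 23 [29. 31. 36.]
top 105 16 [28. 33. 35.]
top 110 17 [30. 32. 34.]
top 115 24 [29. 31. 35.]
top 120 44 [37. 47. 80.]
top 125 32 [41. 79. 84.]
scene 15 30 [-2. -0.  2.]
scene 20 3 [-1.  2.  2.]
scene 30 24 [29. 31. 34.]
scene 35 71 [13. 27. 34.]
scene 40 33 [13. 15. 34.]
scene 45 35 [13. 15. 17.]
scene 50 26 [14. 15. 17.]
scene 55 19 [14. 15. 18.]
scene 60 13 [13. 16. 17.]
scene 65 3 [14. 15. 15.]
scene 70 20 [78. 79. 82.]
scene 75 69 [38. 78. 81.]
scene 80 118 [30. 49. 79.]
scene 85 39 [29. 30. 32.]
scene 90 35 [28. 30. 32.]
scene 95 41 [28. 30. 33.]
scene 100 34 [28. 30. 32.]
scene 105 42 [28. 30. 32.]
scene 110 30 [28. 30. 32.]
scene 115 31 [28. 30. 33.]
scene 120 14 [29. 31. 39.]
scene 125 37 [36. 78. 81.]
pos [ 219.3 -584.7  244.3] heading y 110.5 F [-0.5  0.9  0.1] w 85.3 t 0.1
 t= [-2.2562e+00  1.9768e+00  9.0000e-04] mm [-5.640e+02  4.942e+02  2.000e-01] rows 11.998641964971346
 spin 0.3789
```

>>> {"api": "play_rows", "payload": {"targets": [{"tx": -0.18,"ty": 0.16,"tz": 0,"spin": 0.1,"gripper": -1},{"tx": -0.36,"ty": 0.32,"tz": 0,"spin": 0.2,"gripper": -0.6},{"tx": -0.54,"ty": 0.48,"tz": 0,"spin": 0.3,"gripper": -0.2},{"tx": -0.72,"ty": 0.64,"tz": 0,"spin": 0.38,"gripper": -0.1},{"tx": -0.88,"ty": 0.78,"tz": 0,"spin": 0.38,"gripper": -0.1},{"tx": -1,"ty": 0.88,"tz": 0,"spin": 0.38,"gripper": -0.1},{"tx": -1,"ty": 0.88,"tz": 0,"spin": 0.38,"gripper": -0.1}]}}

```text
clock: 0.98
position: [377.1, -289.5, 245.3]
ee_rot: [-0.032, 0.999, 0.0, -0.0]
contact_force: [-1.3, -0.1, -0.0]
gripper_width: 46.8
```

```bash
python3 -c "
from h import *
plan([575,74,200],93.5)"
```

```text
pos [ 377.1 -289.5  245.3] heading y 93.7 F [-1.3 -0.1 -0. ] w 46.8 t 0.975
 t= [-0.8837  1.3998  0.1814] mm [-220.9  350.    45.4] rows 6.661364199595432
 spin 0.0044
```

>>> {"api": "play_rows", "payload": {"targets": [{"tx": -0.14,"ty": 0.2},{"tx": -0.28,"ty": 0.4},{"tx": -0.42,"ty": 0.6},{"tx": -0.56,"ty": 0.8},{"tx": -0.7,"ty": 1.0},{"tx": -0.88,"ty": 1.0,"tz": 0.1},{"tx": -0.884,"ty": 1.0,"tz": 0.18}]}}

```text
invalid input
```

>>> {"api": "play_rows", "payload": {"targets": [{"ty": 0.2},{"ty": 0.4},{"ty": 0.4},{"ty": 0.4}]}}

```text
invalid input
```

Run:
```python
from h import *
plan([575,74,78],93.5)
for n in('top','scene'): snap(n,n+'1')
a=cv2.imread('pics/top1.png')[140:260,90:290];b=cv2.imread('pics/scene1.png')[130:380,220:480]
cv2.imwrite('pics/d1.png',cv2.resize(a,None,fx=3,fy=3));cv2.imwrite('pics/d2.png',cv2.resize(b,None,fx=2,fy=2))
```

```text
pos [ 377.1 -289.5  245.3] heading y 93.7 F [-1.3 -0.1 -0. ] w 46.8 t 0.975
 t= [-0.8837  1.3997  0.6694] mm [-220.9  349.9  167.4] rows 7.142176050194363
 spin 0.0044
```

View pics/d2.png

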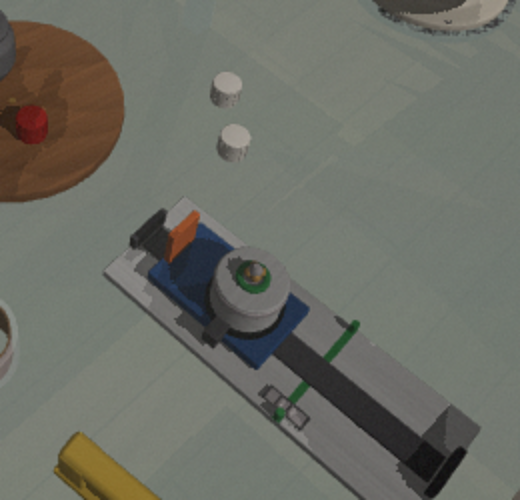

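View pics/d1.png

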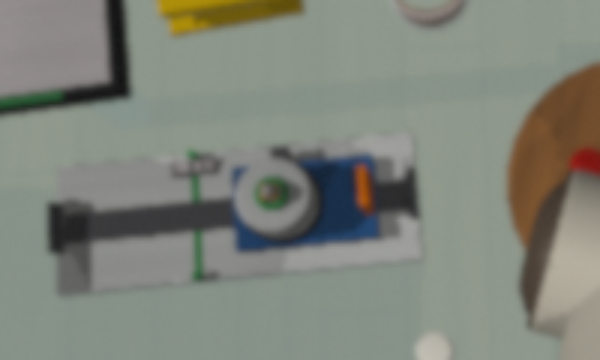

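The two calls were refused because rows need every number, so the arm hasn't moved. The pictures show the carrier untouched, with the lug in full view at (183,236) in the scene crop. I'll resend with full rows.

>>> {"api": "play_rows", "payload": {"targets": [{"tx": -0.14,"ty": 0.2,"tz": 0,"spin": 0,"gripper": -0.1},{"tx": -0.28,"ty": 0.4,"tz": 0,"spin": 0,"gripper": -0.1},{"tx": -0.42,"ty": 0.6,"tz": 0,"spin": 0,"gripper": -0.1},{"tx": -0.56,"ty": 0.8,"tz": 0,"spin": 0,"gripper": -0.1},{"tx": -0.7,"ty": 1.0,"tz": 0,"spin": 0,"gripper": -0.1},{"tx": -0.85,"ty": 1.0,"tz": 0.1,"spin": 0,"gripper": -0.1},{"tx": -0.884,"ty": 1.0,"tz": 0.18,"spin": 0,"gripper": -0.1}]}}

```text
clock: 1.95
position: [583.5, -28.9, 198.5]
ee_rot: [-0.03, 1.0, -0.0, -0.001]
contact_force: [-0.7, -0.4, -0.2]
gripper_width: 47.1
```

>>> {"api": "play_rows", "payload": {"targets": [{"tx": 0,"ty": 0.2,"tz": 0,"spin": 0,"gripper": -0.1},{"tx": 0,"ty": 0.4,"tz": 0,"spin": 0,"gripper": -0.1},{"tx": 0,"ty": 0.4,"tz": 0,"spin": 0,"gripper": -0.1},{"tx": 0,"ty": 0.4,"tz": 0,"spin": 0,"gripper": -0.1}]}}

```text
clock: 2.45
position: [575.9, 70.2, 199.9]
ee_rot: [-0.03, 1.0, -0.0, -0.0]
contact_force: [0.6, -0.1, 0.2]
gripper_width: 47.2
```

Run:
```python
from h import *
plan([575,74,78],93.5)
for n in('top','scene'): snap(n,n+'1')
a=cv2.imread('pics/top1.png')[140:260,90:290];b=cv2.imread('pics/scene1.png')[130:380,220:480]
cv2.imwrite('pics/e1.png',cv2.resize(a,None,fx=3,fy=3));cv2.imwrite('pics/e2.png',cv2.resize(b,None,fx=2,fy=2))
```

```text
pos [575.9  70.2 199.9] heading y 93.4 F [ 0.6 -0.1  0.2] w 47.2 t 2.45
 t= [0.0021 0.0155 0.4877] mm [  0.5   3.9 121.9] rows 1.9516668763571607
 spin -0.0024
```

View pics/e2.png

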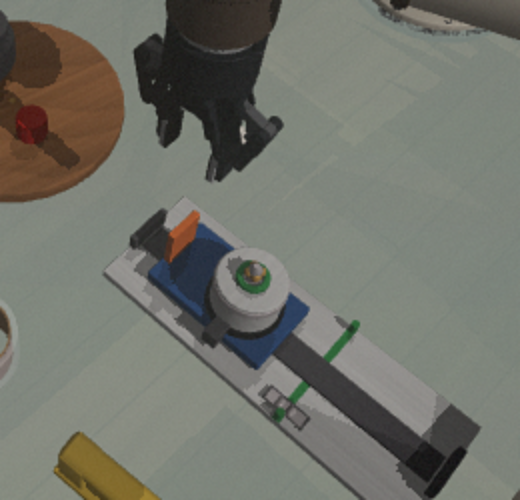

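View pics/e1.png

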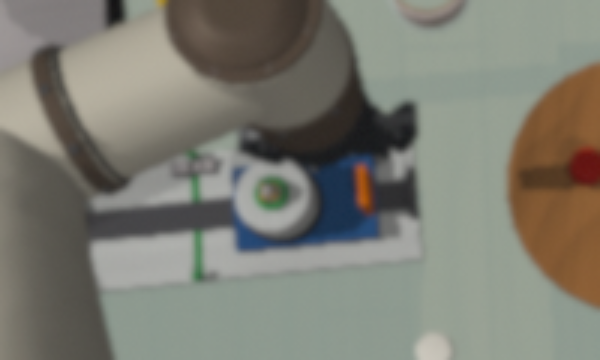

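>>> {"api": "play_rows", "payload": {"targets": [{"tx": 0.002,"ty": 0.013,"tz": 0.15,"spin": 0,"gripper": 0.2},{"tx": 0.002,"ty": 0.013,"tz": 0.3,"spin": 0,"gripper": 0.2},{"tx": 0.002,"ty": 0.013,"tz": 0.4,"spin": 0,"gripper": 0.2},{"tx": 0.002,"ty": 0.013,"tz": 0.45,"spin": 0,"gripper": 0.2},{"tx": 0.002,"ty": 0.013,"tz": 0.5,"spin": 0,"gripper": 0.2},{"tx": 0.002,"ty": 0.013,"tz": 0.51,"spin": 0,"gripper": 0.2},{"tx": 0.002,"ty": 0.013,"tz": 0.51,"spin": 0,"gripper": 0.2}]}}

```text
clock: 3.42
position: [575.6, 74.6, 73.4]
ee_rot: [-0.03, 1.0, 0.0, 0.001]
contact_force: [-0.4, -0.3, -0.1]
gripper_width: 33.9
```

>>> {"api": "play_rows", "payload": {"targets": [{"tx": 0,"ty": 0,"tz": 0,"spin": 0,"gripper": 0.5},{"tx": 0,"ty": 0,"tz": 0,"spin": 0,"gripper": 0.8},{"tx": 0,"ty": 0,"tz": 0,"spin": 0,"gripper": 1},{"tx": 0,"ty": 0,"tz": 0,"spin": 0,"gripper": 1},{"tx": 0,"ty": 0,"tz": 0,"spin": 0,"gripper": 1},{"tx": 0,"ty": 0,"tz": 0,"spin": 0,"gripper": 1}]}}

```text
clock: 4.18
position: [575.4, 74.6, 73.5]
ee_rot: [-0.03, 1.0, 0.0, 0.0]
contact_force: [-0.4, -0.2, 5.6]
gripper_width: 6.7
```

Run:
```python
from h import *
snap('scene','scene2')
b=cv2.imread('pics/scene2.png')[130:380,220:480]
cv2.imwrite('pics/f2.png',cv2.resize(b,None,fx=2.3,fy=2.3)); plan([575,74,72])
```

```text
pos [575.4  74.6  73.5] heading y 93.5 F [-2.2  0.3  5.6] w 6.8 t 4.225
 t= [ 0.0017 -0.0024  0.0061] mm [ 0.4 -0.6  1.5] rows 0.02718128744312877
```

View pics/f2.png

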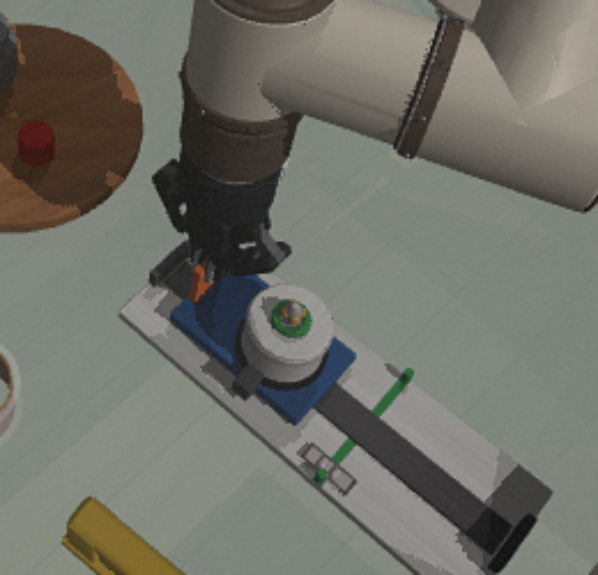

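>>> {"api": "play_rows", "payload": {"targets": [{"tx": 0,"ty": 0.04,"tz": 0,"spin": 0,"gripper": 1},{"tx": 0,"ty": 0.08,"tz": 0,"spin": 0,"gripper": 1},{"tx": 0,"ty": 0.12,"tz": 0,"spin": 0,"gripper": 1},{"tx": 0,"ty": 0.16,"tz": 0,"spin": 0,"gripper": 1},{"tx": 0,"ty": 0.2,"tz": 0,"spin": 0,"gripper": 1},{"tx": 0,"ty": 0.24,"tz": 0,"spin": 0,"gripper": 1},{"tx": 0,"ty": 0.28,"tz": 0,"spin": 0,"gripper": 1},{"tx": 0,"ty": 0.28,"tz": 0,"spin": 0,"gripper": 1},{"tx": 0,"ty": 0.28,"tz": 0,"spin": 0,"gripper": 1}]}}

```text
clock: 5.35
position: [571.2, 144.8, 73.6]
ee_rot: [-0.031, 1.0, 0.0, 0.001]
contact_force: [-1.4, -0.3, 5.9]
gripper_width: 6.4
```

>>> {"api": "play_rows", "payload": {"targets": [{"tx": 0,"ty": 0.012,"tz": 0,"spin": 0,"gripper": 1},{"tx": 0,"ty": 0.024,"tz": 0,"spin": 0,"gripper": 1},{"tx": 0,"ty": 0.024,"tz": 0,"spin": 0,"gripper": 1}]}}

```text
clock: 5.72
position: [570.8, 150.7, 73.5]
ee_rot: [-0.03, 1.0, 0.0, 0.0]
contact_force: [-1.4, 0.6, 5.4]
gripper_width: 6.1
```

>>> {"api": "play_rows", "payload": {"targets": [{"tx": 0,"ty": 0.008,"tz": 0,"spin": 0,"gripper": 1},{"tx": 0,"ty": 0.008,"tz": 0,"spin": 0,"gripper": 1}]}}

```text
clock: 5.98
position: [570.7, 152.6, 73.5]
ee_rot: [-0.03, 1.0, 0.0, 0.0]
contact_force: [-2.0, 1.1, 4.8]
gripper_width: 6.8
```

>>> {"api": "play_rows", "payload": {"targets": [{"tx": 0,"ty": 0.008,"tz": 0,"spin": 0,"gripper": 1},{"tx": 0,"ty": 0.008,"tz": 0,"spin": 0,"gripper": 1}]}}

```text
clock: 6.22
position: [570.6, 153.7, 73.5]
ee_rot: [-0.03, 1.0, -0.001, 0.0]
contact_force: [-1.8, -2.4, 5.5]
gripper_width: 6.8
```

>>> {"api": "play_rows", "payload": {"targets": [{"tx": 0,"ty": 0.008,"tz": 0,"spin": 0,"gripper": 1},{"tx": 0,"ty": 0.008,"tz": 0,"spin": 0,"gripper": 1}]}}

```text
clock: 6.48
position: [570.5, 155.5, 73.6]
ee_rot: [-0.03, 1.0, -0.001, 0.0]
contact_force: [-0.9, -2.7, 5.4]
gripper_width: 6.3
```

>>> {"api": "play_rows", "payload": {"targets": [{"tx": 0,"ty": 0.008,"tz": 0,"spin": 0,"gripper": 1},{"tx": 0,"ty": 0.008,"tz": 0,"spin": 0,"gripper": 1}]}}

```text
clock: 6.72
position: [570.4, 158.0, 73.6]
ee_rot: [-0.03, 1.0, -0.0, 0.0]
contact_force: [-0.5, -1.3, 5.8]
gripper_width: 6.9
```

>>> {"api": "play_rows", "payload": {"targets": [{"tx": 0,"ty": 0.008,"tz": 0,"spin": 0,"gripper": 1},{"tx": 0,"ty": 0.008,"tz": 0,"spin": 0,"gripper": 1}]}}

```text
clock: 6.98
position: [570.2, 160.7, 73.5]
ee_rot: [-0.03, 1.0, 0.0, 0.001]
contact_force: [-2.4, 2.0, 6.6]
gripper_width: 6.6
```

>>> {"api": "play_rows", "payload": {"targets": [{"tx": 0,"ty": 0.008,"tz": 0,"spin": 0,"gripper": 1},{"tx": 0,"ty": 0.008,"tz": 0,"spin": 0,"gripper": 1}]}}

```text
clock: 7.22
position: [570.1, 163.3, 73.5]
ee_rot: [-0.03, 1.0, 0.001, 0.001]
contact_force: [-1.9, 3.3, 5.6]
gripper_width: 6.8
```

>>> {"api": "play_rows", "payload": {"targets": [{"tx": 0,"ty": 0.006,"tz": 0,"spin": 0,"gripper": 1},{"tx": 0,"ty": 0.006,"tz": 0,"spin": 0,"gripper": 1}]}}

```text
clock: 7.48
position: [570.0, 164.6, 73.6]
ee_rot: [-0.03, 1.0, 0.0, 0.001]
contact_force: [-2.5, 1.4, 4.6]
gripper_width: 6.6
```

The force pattern is a push back, then a pull ahead that is now fading, so the carrier should be about 1 mm short of home. I'll release and let the detent draw it in.

>>> {"api": "play_rows", "payload": {"targets": [{"tx": 0,"ty": 0.003,"tz": 0,"spin": 0,"gripper": 0.8},{"tx": 0,"ty": 0.003,"tz": 0,"spin": 0,"gripper": 0.5},{"tx": 0,"ty": 0.003,"tz": 0,"spin": 0,"gripper": 0.3},{"tx": 0,"ty": 0.003,"tz": 0,"spin": 0,"gripper": 0.2},{"tx": 0,"ty": 0.003,"tz": 0,"spin": 0,"gripper": 0.2},{"tx": 0,"ty": 0.003,"tz": -0.1,"spin": 0,"gripper": 0.2},{"tx": 0,"ty": 0.003,"tz": -0.3,"spin": 0,"gripper": 0.2},{"tx": 0,"ty": 0.003,"tz": -0.5,"spin": 0,"gripper": 0.2},{"tx": 0,"ty": -0.2,"tz": -0.5,"spin": 0,"gripper": 0},{"tx": 0,"ty": -0.4,"tz": -0.5,"spin": 0,"gripper": -0.1},{"tx": 0,"ty": -0.6,"tz": -0.5,"spin": 0,"gripper": -0.2},{"tx": 0,"ty": -0.7,"tz": -0.5,"spin": 0,"gripper": -0.2}]}}

```text
clock: 8.98
position: [579.9, -13.1, 197.9]
ee_rot: [-0.029, 1.0, -0.0, -0.0]
contact_force: [0.1, -0.2, 0.4]
gripper_width: 50.7
```

Run:
```python
from h import *
from scipy.optimize import least_squares
plan([591.5,-139,150])
u=np.array([-.061,.998])
for n in('scene','top'):
    g=snap(n,n+'3'); P=world(g); X,Y,Z=P[...,0],P[...,1],P[...,2]; ok=g['depth']>0
    box=ok&(X>500)&(X<640)&(Y>190)&(Y<300)
    q=P[box&(Z>75)&(Z<85)][:,:2].astype(np.float32); h=cv2.convexHull(q)[:,0]
    c=least_squares(lambda p:np.hypot(h[:,0]-p[0],h[:,1]-p[1])-p[2],[*h.mean(0),35],loss='soft_l1').x
    hsv=cv2.cvtColor(g['frame'],cv2.COLOR_RGB2HSV);H,S=hsv[...,0].astype(int),hsv[...,1].astype(int)
    m=(H>45)&(H<80)&(S>100)&ok&(X>490)&(X<640)&(Y>220)&(Y<275)&(Z<40)
    q=P[m]; s=q[:,:2]@u; print(n,'tin',c,'s tin',c[:2]@u,'s line',len(s),np.median(s[q[:,2]<16]),np.percentile(s,[5,95]))
    a=cv2.imread(f'pics/{n}3.png'); a=a[130:380,220:480] if n=='scene' else a[140:260,90:290]
    cv2.imwrite(f'pics/g{n}.png',cv2.resize(a,None,fx=2.3,fy=2.3))
```

```text
pos [579.9 -13.1 197.9] heading y 93.3 F [ 0.1 -0.2  0.4] w 50.7 t 8.975
 t= [-0.0169 -0.5054  0.1916] mm [  -4.2 -126.3   47.9] rows 2.1628621208527723
scene tin [564.8575488  248.09014158  35.47404416] s tin 213.13765081931825 s line 24 213.4056149087827 [210.56735322 216.7872757 ]Traceback (most recent call last):
  File "<stdin>", line 8, in <module>
TypeError: 'NoneType' object is not subscriptable
```

View pics/gscene.png

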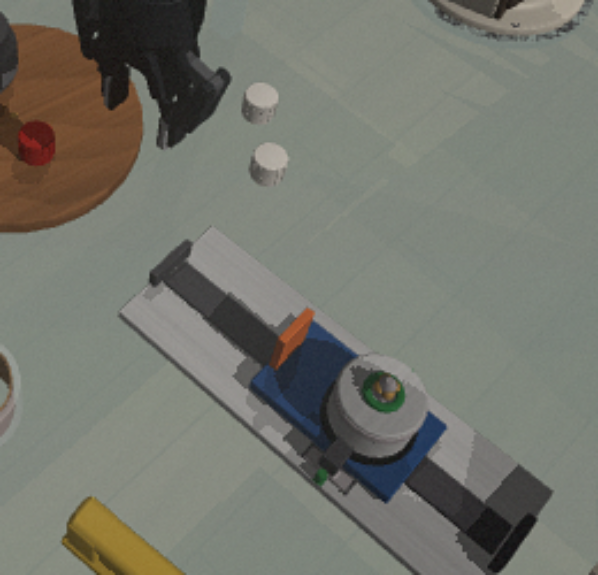

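The scene picture shows the carrier with its tin level with the pegs: tin at (378,400) and near peg at (321,477) in the crop. The tin axis is within 0.3 mm of the green line, so it is home. The top view failed only because the arm hid it. Next is the cap.

>>> {"api": "play_rows", "payload": {"targets": [{"tx": -0.008,"ty": -0.2,"tz": 0,"spin": 0,"gripper": -0.2},{"tx": -0.018,"ty": -0.4,"tz": 0.05,"spin": 0,"gripper": -0.2},{"tx": -0.018,"ty": -0.5,"tz": 0.2,"spin": 0,"gripper": -0.2},{"tx": -0.018,"ty": -0.5,"tz": 0.32,"spin": 0,"gripper": -0.2},{"tx": -0.018,"ty": -0.5,"tz": 0.32,"spin": 0,"gripper": -0.2}]}}

```text
clock: 9.7
position: [590.7, -135.0, 115.3]
ee_rot: [-0.03, 1.0, 0.0, -0.003]
contact_force: [-0.5, 0.4, -0.6]
gripper_width: 51.1
```

Run:
```python
from h import *
plan([592,-138,53],93.5)
snap('scene','scene4')
a=cv2.imread('pics/scene4.png')[90:290,140:360]
cv2.imwrite('pics/h.png',cv2.resize(a,None,fx=2.7,fy=2.7))
```

```text
pos [ 590.7 -135.   115.3] heading y 93.4 F [-0.5  0.4 -0.6] w 51.1 t 9.7
 t= [-0.0062 -0.0126  0.249 ] mm [-1.5 -3.2 62.3] rows 0.9976316369218314
 spin -0.0013
```

View pics/h.png

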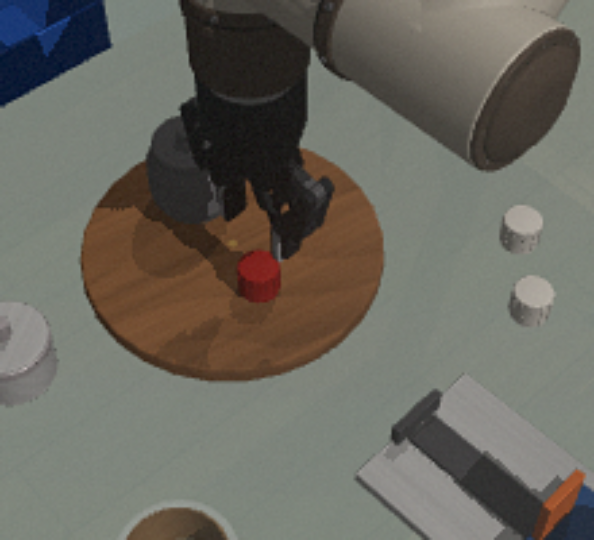

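The red cap, at (259,276) in the crop, is below and between the jaws, and the finger on the jar side has about 30 mm to spare by the numbers. Descending slowly.

>>> {"api": "play_rows", "payload": {"targets": [{"tx": -0.006,"ty": -0.0126,"tz": 0.07,"spin": 0,"gripper": -0.2},{"tx": -0.006,"ty": -0.0126,"tz": 0.14,"spin": 0,"gripper": -0.2},{"tx": -0.006,"ty": -0.0126,"tz": 0.2,"spin": 0,"gripper": -0.2},{"tx": -0.006,"ty": -0.0126,"tz": 0.24,"spin": 0,"gripper": -0.2},{"tx": -0.006,"ty": -0.0126,"tz": 0.248,"spin": 0,"gripper": -0.2},{"tx": -0.006,"ty": -0.0126,"tz": 0.248,"spin": 0,"gripper": -0.2}]}}

```text
clock: 10.5
position: [594.2, -138.4, 56.0]
ee_rot: [-0.03, 1.0, -0.0, 0.0]
contact_force: [-0.1, 0.4, -0.1]
gripper_width: 51.5
```

>>> {"api": "play_rows", "payload": {"targets": [{"tx": 0,"ty": 0,"tz": 0,"spin": 0,"gripper": 0},{"tx": 0,"ty": 0,"tz": 0,"spin": 0,"gripper": 0.2},{"tx": 0,"ty": 0,"tz": 0,"spin": 0,"gripper": 0.4},{"tx": 0,"ty": 0,"tz": 0,"spin": 0,"gripper": 0.7},{"tx": 0,"ty": 0,"tz": 0,"spin": 0,"gripper": 1},{"tx": 0,"ty": 0,"tz": 0,"spin": 0,"gripper": 1},{"tx": 0,"ty": 0,"tz": 0,"spin": 0,"gripper": 1}]}}

```text
clock: 11.38
position: [594.5, -138.4, 56.8]
ee_rot: [-0.03, 1.0, -0.0, 0.001]
contact_force: [-1.1, 1.3, 6.5]
gripper_width: 31.4
```

Run:
```python
from h import *
plan([592,-138,53],93.5)
snap('scene','scene5')
a=cv2.imread('pics/scene5.png')[110:260,160:330]
cv2.imwrite('pics/i.png',cv2.resize(a,None,fx=3.5,fy=3.5))
```

```text
pos [ 594.5 -138.4   56.8] heading y 93.5 F [-1.1  1.3  6.5] w 31.4 t 11.375
 t= [0.01   0.0024 0.0151] mm [2.5 0.6 3.8] rows 0.07311279803535972
 spin -0.0004
```

View pics/i.png

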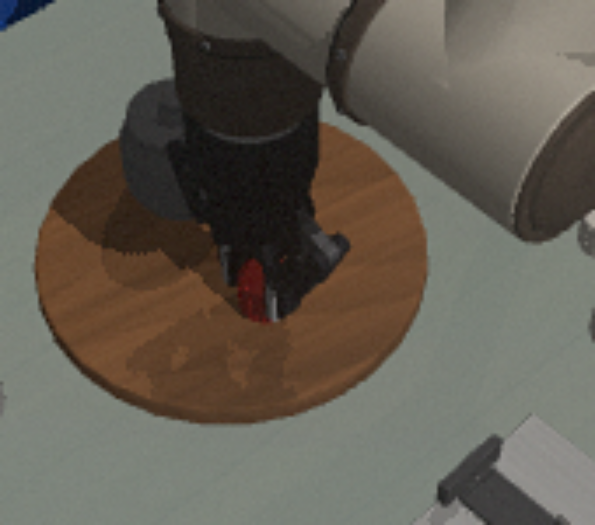

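Width 31.4 mm, and the cap is between the pads at (255,290) in the crop. Lifting it and carrying it towards the tin.

>>> {"api": "play_rows", "payload": {"targets": [{"tx": 0,"ty": 0,"tz": -0.1,"spin": 0,"gripper": 1},{"tx": 0,"ty": 0,"tz": -0.25,"spin": 0,"gripper": 1},{"tx": 0,"ty": 0,"tz": -0.42,"spin": 0,"gripper": 1},{"tx": 0,"ty": 0.12,"tz": -0.56,"spin": 0,"gripper": 1},{"tx": 0.0,"ty": 0.3,"tz": -0.56,"spin": 0,"gripper": 1},{"tx": 0.0,"ty": 0.48,"tz": -0.56,"spin": 0,"gripper": 1},{"tx": 0.0,"ty": 0.66,"tz": -0.56,"spin": 0,"gripper": 1},{"tx": 0.0,"ty": 0.84,"tz": -0.56,"spin": 0,"gripper": 1},{"tx": 0.0,"ty": 1,"tz": -0.56,"spin": 0,"gripper": 1},{"tx": 0.0,"ty": 1,"tz": -0.56,"spin": 0,"gripper": 1},{"tx": 0.0,"ty": 1,"tz": -0.56,"spin": 0,"gripper": 1}]}}

```text
clock: 12.8
position: [578.5, 110.9, 195.3]
ee_rot: [-0.03, 1.0, -0.0, -0.001]
contact_force: [1.4, -0.3, 0.2]
gripper_width: 31.7
```

Run:
```python
from h import *
plan([567.4,249,170],93.5)
g=snap('scene','scene6');P=world(g);hsv=cv2.cvtColor(g['frame'],cv2.COLOR_RGB2HSV);H,S,V=[hsv[...,i].astype(int) for i in range(3)]
m=((H<6)|(H>174))&(S>140)&(V>40)&(P[...,2]>120);q=P[m];print(m.sum(),np.percentile(q,[2,50,98],axis=0).round(1))
v,u=np.where(m);print(u.mean(),v.mean())
cu,cv_=int(u.mean()),int(v.mean())
a=cv2.imread('pics/scene6.png')[max(0,cv_-70):cv_+70,cu-80:cu+80];cv2.imwrite('pics/j.png',cv2.resize(a,None,fx=4,fy=4))
```

```text
pos [578.5 110.9 195.3] heading y 93.5 F [ 1.4 -0.3  0.2] w 31.7 t 12.8
 t= [0.011  0.5541 0.101 ] mm [  2.8 138.5  25.2] rows 2.253322932037388
 spin -0.0008
188 [[563.1  97.3 170.7]
 [581.  109.7 198.2]
 [591.9 123.5 200.7]]
331.8510638297872 221.8244680851064
```

View pics/j.png

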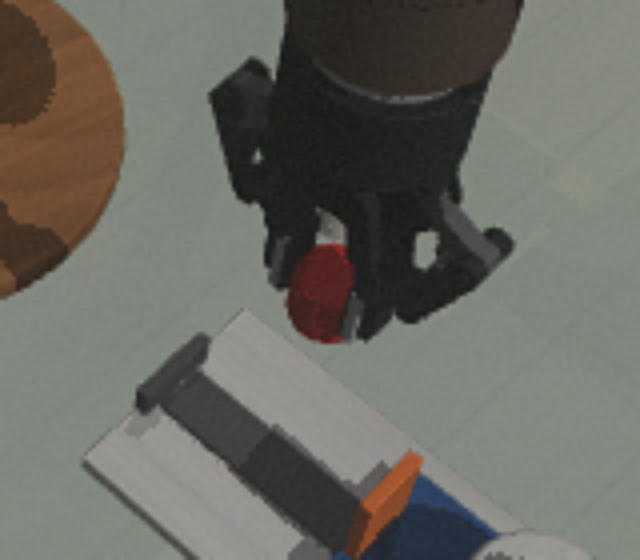

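```bash
cat > fit.py <<'E'
from h import *
from scipy.optimize import least_squares
def capfit(g,zlo,zc):
    P=world(g);hsv=cv2.cvtColor(g['frame'],cv2.COLOR_RGB2HSV);H,S,V=[hsv[...,i].astype(int) for i in range(3)]
    m=((H<6)|(H>174))&(S>140)&(V>30)&(P[...,2]>zlo)&(P[...,2]<zlo+40)
    m[:, :20]=0
    q=P[m]; side=q[(q[:,2]<zc-4)&(q[:,2]>zlo)]
    r=least_squares(lambda p:np.hypot(side[:,0]-p[0],side[:,1]-p[1])-17,q[:,:2].mean(0)-5,loss='soft_l1')
    print('side n',len(side),'centre',r.x.round(2),'res',np.abs(r.fun).mean().round(2))
    t=q[q[:,2]>zc-3]; print('top n',len(t),t.min(0).round(1),t.max(0).round(1))
E
python3 - <<'E'
from fit import *
capfit(dict(np.load('scene0.npz')),31,60)
capfit(dict(np.load('scene6.npz')),166,199)
E
```

```text
side n 110 centre [ 590.46 -139.54] res 0.89
top n 142 [ 575.1 -154.8   57.1] [ 607.2 -122.4   63.3]
side n 32 centre [574.63 109.74] res 0.62
top n 153 [561.8  96.2 196.2] [590.9 123.5 201.1]
```

>>> {"api": "play_rows", "payload": {"targets": [{"tx": 0.003,"ty": 0.15,"tz": 0,"spin": 0,"gripper": 1},{"tx": 0.006,"ty": 0.35,"tz": 0,"spin": 0,"gripper": 1},{"tx": 0.009,"ty": 0.5,"tz": 0.05,"spin": 0,"gripper": 1},{"tx": 0.009,"ty": 0.5525,"tz": 0.15,"spin": 0,"gripper": 1},{"tx": 0.009,"ty": 0.5525,"tz": 0.2,"spin": 0,"gripper": 1},{"tx": 0.009,"ty": 0.5525,"tz": 0.2,"spin": 0,"gripper": 1},{"tx": 0.009,"ty": 0.5525,"tz": 0.2,"spin": 0,"gripper": 1},{"tx": 0.009,"ty": 0.5525,"tz": 0.2,"spin": 0,"gripper": 1}]}}

```text
clock: 13.85
position: [569.0, 248.5, 147.0]
ee_rot: [-0.03, 1.0, 0.001, 0.001]
contact_force: [0.6, 0.3, -0.5]
gripper_width: 32.0
```

Run:
```python
from fit import *
plan([567.8,248.6,140],93.5)
g=snap('scene','scene7');capfit(g,117,149)
P=world(g);Z=P[...,2];m=(Z>76)&(Z<84)&(P[...,0]>500)&(P[...,0]<640)&(P[...,1]>190)&(P[...,1]<300)
h=cv2.convexHull(P[m][:,:2].astype(np.float32))[:,0]; print(m.sum(),least_squares(lambda p:np.hypot(h[:,0]-p[0],h[:,1]-p[1])-35,h.mean(0),loss='soft_l1').x)
a=cv2.imread('pics/scene7.png')[200:350,300:480];cv2.imwrite('pics/k.png',cv2.resize(a,None,fx=4,fy=4))
```

```text
pos [569.  248.5 147. ] heading y 93.4 F [ 0.6  0.3 -0.5] w 32.0 t 13.85
 t= [0.0048 0.0008 0.0279] mm [1.2 0.2 7. ] rows 0.11325965042548679
 spin -0.0021
side n 114 centre [564.9  247.37] res 0.63
top n 280 [549.5 232.1 146.4] [582.8 262.8 153.6]
739 [565.51269519 248.4398167 ]
```

View pics/k.png

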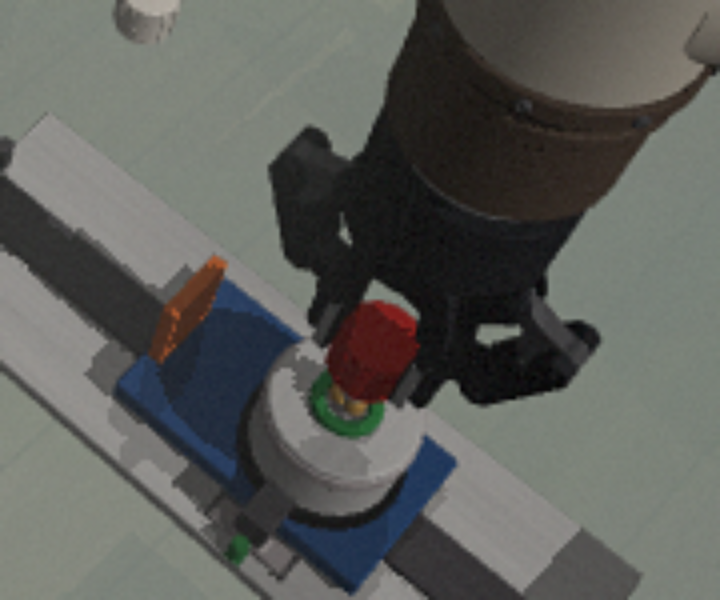

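The picture shows the cap at (375,350) in the crop, directly above the stud at (350,395). Fits give the cap at about (565.5, 247.8) and the tin at (565.5, 248.4), so they are aligned within 1 mm. Lowering in steps.

>>> {"api": "play_rows", "payload": {"targets": [{"tx": 0.001,"ty": 0.002,"tz": 0.03,"spin": 0,"gripper": 1},{"tx": 0.001,"ty": 0.002,"tz": 0.055,"spin": 0,"gripper": 1},{"tx": 0.001,"ty": 0.002,"tz": 0.055,"spin": 0,"gripper": 1}]}}

```text
clock: 14.28
position: [567.5, 249.1, 131.0]
ee_rot: [-0.03, 1.0, -0.001, -0.001]
contact_force: [-0.4, 0.6, -0.7]
gripper_width: 31.7
```

>>> {"api": "play_rows", "payload": {"targets": [{"tx": 0,"ty": 0,"tz": 0.01,"spin": 0,"gripper": 1},{"tx": 0,"ty": 0,"tz": 0.02,"spin": 0,"gripper": 1},{"tx": 0,"ty": 0,"tz": 0.02,"spin": 0,"gripper": 1}]}}

```text
clock: 14.65
position: [567.9, 249.3, 126.8]
ee_rot: [-0.03, 1.0, -0.0, -0.0]
contact_force: [0.3, 0.8, 0.4]
gripper_width: 31.7
```

>>> {"api": "play_rows", "payload": {"targets": [{"tx": 0,"ty": 0,"tz": 0.008,"spin": 0,"gripper": 1},{"tx": 0,"ty": 0,"tz": 0.016,"spin": 0,"gripper": 1},{"tx": 0,"ty": 0,"tz": 0.016,"spin": 0,"gripper": 1}]}}

```text
clock: 15.02
position: [568.1, 249.2, 123.5]
ee_rot: [-0.03, 1.0, -0.0, 0.0]
contact_force: [-0.9, -0.6, 1.9]
gripper_width: 31.8
```

>>> {"api": "play_rows", "payload": {"targets": [{"tx": 0,"ty": 0,"tz": 0.008,"spin": 0,"gripper": 1},{"tx": 0,"ty": 0,"tz": 0.008,"spin": 0,"gripper": 1}]}}

```text
clock: 15.28
position: [568.6, 249.4, 122.7]
ee_rot: [-0.03, 1.0, 0.0, 0.001]
contact_force: [-1.3, -1.8, 6.9]
gripper_width: 31.9
```

>>> {"api": "play_rows", "payload": {"targets": [{"tx": 0,"ty": 0,"tz": 0.008,"spin": 0,"gripper": 1},{"tx": 0,"ty": 0,"tz": 0.008,"spin": 0,"gripper": 1}]}}

```text
clock: 15.52
position: [568.4, 249.3, 120.7]
ee_rot: [-0.03, 1.0, 0.0, 0.001]
contact_force: [-1.0, -0.7, 5.7]
gripper_width: 32.0
```

>>> {"api": "play_rows", "payload": {"targets": [{"tx": 0,"ty": 0,"tz": 0.008,"spin": 0,"gripper": 1},{"tx": 0,"ty": 0,"tz": 0.008,"spin": 0,"gripper": 1}]}}

```text
clock: 15.78
position: [567.7, 249.2, 115.9]
ee_rot: [-0.03, 1.0, 0.0, -0.001]
contact_force: [1.3, -0.4, -6.1]
gripper_width: 31.5
```

>>> {"api": "play_rows", "payload": {"targets": [{"tx": 0,"ty": 0,"tz": 0.008,"spin": 0,"gripper": 1},{"tx": 0,"ty": 0,"tz": 0.008,"spin": 0,"gripper": 1}]}}

```text
clock: 16.02
position: [567.7, 249.2, 114.2]
ee_rot: [-0.03, 1.0, -0.0, -0.001]
contact_force: [0.6, -0.1, -4.8]
gripper_width: 31.6
```

The force rose to about 7 N, then reversed to −6 N (the balls pulling the cap down): that is the click. Now I'll press further onto the seal.

>>> {"api": "play_rows", "payload": {"targets": [{"tx": 0,"ty": 0,"tz": 0.008,"spin": 0,"gripper": 1},{"tx": 0,"ty": 0,"tz": 0.008,"spin": 0,"gripper": 1}]}}

```text
clock: 16.27
position: [568.2, 249.7, 113.3]
ee_rot: [-0.03, 1.0, 0.0, 0.0]
contact_force: [-0.4, 0.3, -0.7]
gripper_width: 31.7
```

>>> {"api": "play_rows", "payload": {"targets": [{"tx": 0,"ty": 0,"tz": 0.008,"spin": 0,"gripper": 1},{"tx": 0,"ty": 0,"tz": 0.008,"spin": 0,"gripper": 1}]}}

```text
clock: 16.52
position: [568.4, 249.7, 112.0]
ee_rot: [-0.03, 1.0, 0.0, 0.001]
contact_force: [-0.4, -0.2, 2.6]
gripper_width: 32.1
```

>>> {"api": "play_rows", "payload": {"targets": [{"tx": 0,"ty": 0,"tz": 0.006,"spin": 0,"gripper": 1},{"tx": 0,"ty": 0,"tz": 0.006,"spin": 0,"gripper": 1}]}}

```text
clock: 16.77
position: [568.5, 249.7, 110.8]
ee_rot: [-0.03, 1.0, 0.0, 0.001]
contact_force: [-1.1, 0.3, 7.2]
gripper_width: 32.1
```

Run:
```python
from h import *
for i in range(2):
    plan(); g=snap('scene',f'scene8{i}')
a=g['frame'][200:350,300:480];cv2.imwrite('pics/l.png',cv2.resize(a,None,fx=4,fy=4)[:,:,::-1])
```

```text
pos [568.5 249.7 110.8] heading y 93.5 F [-1.1  0.3  7.2] w 32.1 t 16.775
pos [568.5 249.7 110.8] heading y 93.5 F [-2.2  0.4  6.6] w 31.6 t 16.825
```

View pics/l.png

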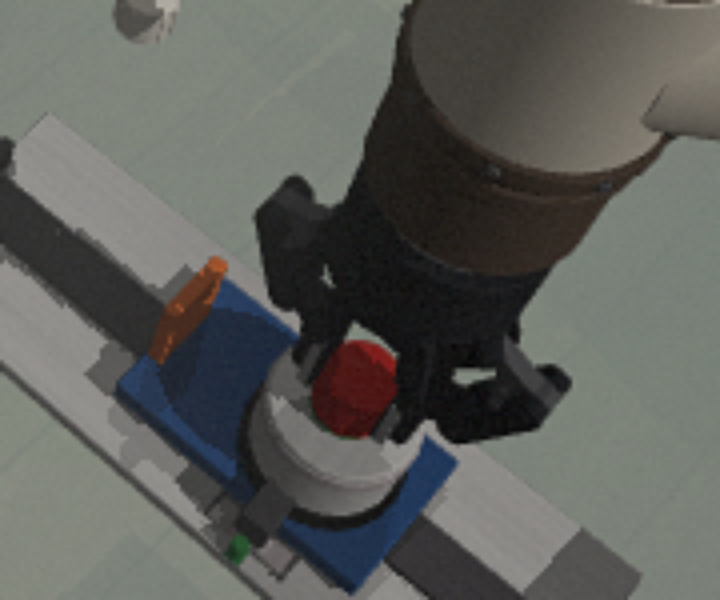

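>>> {"api": "play_rows", "payload": {"targets": [{"tx": 0,"ty": 0,"tz": 0.003,"spin": 0,"gripper": 1},{"tx": 0,"ty": 0,"tz": 0.003,"spin": 0,"gripper": 1},{"tx": 0,"ty": 0,"tz": 0.003,"spin": 0,"gripper": 1},{"tx": 0,"ty": 0,"tz": 0.003,"spin": 0,"gripper": 1},{"tx": 0,"ty": 0,"tz": 0.003,"spin": 0,"gripper": 1},{"tx": 0,"ty": 0,"tz": 0.003,"spin": 0,"gripper": 1},{"tx": 0,"ty": 0,"tz": 0.003,"spin": 0,"gripper": 1},{"tx": 0,"ty": 0,"tz": 0.003,"spin": 0,"gripper": 1}]}}

```text
clock: 17.88
position: [568.5, 249.7, 110.4]
ee_rot: [-0.03, 1.0, 0.0, 0.001]
contact_force: [-2.3, -0.8, 7.3]
gripper_width: 31.5
```

Run:
```python
from fit import *
plan(); g=snap('scene','scene9'); plan()
capfit(g,90,114)
P=world(g);Z=P[...,2];hsv=cv2.cvtColor(g['frame'],cv2.COLOR_RGB2HSV);H,S=[hsv[...,i].astype(int) for i in(0,1)]
m=(Z>76)&(Z<83)&(P[...,0]>500)&(P[...,0]<640)&(P[...,1]>190)&(P[...,1]<300)
h=cv2.convexHull(P[m][:,:2].astype(np.float32))[:,0]; c=least_squares(lambda p:np.hypot(h[:,0]-p[0],h[:,1]-p[1])-35,h.mean(0),loss='soft_l1').x
print('tin',c,'s',c@[-.061,.998],'line s 213.4')
```

```text
pos [568.5 249.7 110.4] heading y 93.5 F [-2.3 -0.8  7.3] w 31.5 t 17.875
pos [568.5 249.7 110.4] heading y 93.5 F [-2.1 -0.4  8.2] w 31.6 t 17.925
side n 96 centre [564.41 248.71] res 0.66
top n 248 [548.  233.6 111. ] [583.1 265.9 124.2]
tin [565.01106071 248.40987744] s 213.44738298695088 line s 213.4
```

The carrier is on station (tin at 213.4 mm along the rail, the same as the line). The cap is within about 1 mm of the axis, and a steady 7–8 N press means the seal is squeezed about 2 mm. Handing in.

```bash
python3 -c "
from bench import *
print(job_done())"
```

```text
the job is handed in; nothing more can be done
None
```

I handed the job in at about 18 s of the 64 s allowed, with the red cap snapped onto the tin and the gripper still pressing it down. No verdict was reported, so this rests on my own checks.

- **Carrier:** I pinched the orange lug and slid the carrier over the ridge. I let go when the force showed it being pulled home. The last fit put the tin axis within 0.5 mm of the green station line.
- **Cap:** I took the red cap from the turntable and lowered it onto the stud. The push read about 7 N, then reversed to −6 N, which I take as the click. The last fit put the cap within about 1 mm of the tin axis.
- **Seal:** I pressed on until the force held steady at 7–8 N. By the spring figures that is about 2 mm of squeeze, which I inferred from the force rather than saw.

Some things did not go cleanly:
- Two early move calls were refused because of incomplete rows; the arm did not move.
- The top-camera check of the carrier failed because the arm blocked the view, so the last checks used the scene camera only. At the start the two cameras disagreed by up to 3 mm, with one 5 mm outlier for the jar. The scene camera matched where the arm gripped the lug.
- The gripper read about 31.5 mm on the 34 mm cap.
- I did not re-measure the jar, stapler, tape or spare tin at the end. Nothing in the moves or forces suggested they were touched.

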